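Make up two dewar valve service kits on their kit boards

TASK

Make up the two service kits from the parts in the middle of the bench: the extension stem, the large gland follower and the ceramic thermal break go on the wide board with three dark outlines, and the vent valve and the small gland follower on the narrow board with two. Set each part down, not dropped, centred on the outline of its own shape and size, the stem lying along its long outline (either way round) and the others standing upright as they stand now. Leave the grease jar and the tape spool where they are.

Things in the scene. Friction and masses are not known exactly. Their poses are not given: they have to be found in the camera images.
- stem: tarnished nickel extension stem, lying on the bench: round bar 16 mm in diameter and 110 mm long along its own x, with a square collar 22 x 22 mm, 12 mm long, centred 44 mm to either side of the middle, on which it rests (axis 11 mm above what it lies on). Origin on the axis at mid-length; the bare bar between the collars (76 mm) can be gripped. 0.16 kg.
- large_follower: large bronze gland follower, standing: round flange 60 mm in diameter and 12 mm thick at the bottom, round spigot 36 mm in diameter above it, 46 mm high in all. Origin at the centre of its underside, z up. 0.32 kg.
- small_follower: small bronze gland follower, standing: round flange 38 mm in diameter and 10 mm thick at the bottom, round spigot 24 mm in diameter above it, 38 mm high in all. Origin at the centre of its underside, z up. 0.13 kg.
- ceramic_break: cream ceramic thermal break, standing: plain round cylinder 36 mm in diameter and 48 mm high. Origin at the centre of its underside, z up. 0.11 kg.
- vent_valve: squat chrome dewar vent valve, standing: round body 48 mm in diameter and 40 mm high, above it a round knurled cap 32 mm in diameter, 68 mm high in all; a port 16 mm in diameter sticks out along its own +x to 40 mm from the axis, 20 mm up. Origin at the centre of its underside, z up. Which way the port points on the board does not matter. 0.38 kg.
- stem_board: wide plywood kit board, fixed to the bench: 220 (x) x 150 (y) x 10 mm, flat top at z = 10 mm, flat dark outlines painted on it (no recess): a long one 118 x 30 mm along x centred at x 0, y -38 mm for the stem; a disc 66 mm across at x +55, y +34 mm for the large follower; a disc 42 mm across at x -55, y +34 mm for the ceramic break. Origin at the centre of its underside, turned up to 0.3 rad; lies to the left or to the right of the stock.
- valve_board: narrow plywood kit board, fixed to the bench: 200 (x) x 110 (y) x 10 mm, flat top at z = 10 mm, flat dark outlines painted on it (no recess): a disc 54 mm across with a short tab at x -50, y 0 for the vent valve; a plain disc 44 mm across at x +50, y 0 for the small follower. Origin at the centre of its underside, turned up to 0.3 rad; lies on the other side of the stock.
- grease_jar: bystander among the stock: white jar with a black lid, 42 mm in diameter, 52 mm high, loose. Origin at the centre of its underside. Not to be moved.
- tape_spool: bystander among the stock: flat white ring, 54 mm outside diameter, 18 mm high, loose. Origin at the centre of its underside. Not to be moved.
There are look-alikes about, which are no part of the job. Leave any green or pink look-alike of the large_follower alone.

How it is judged:
At the end, for the whole second after the job is handed in: Each part rests on its own board, its origin within 13 mm along board x and board y of the centre of its own outline and at its resting height (within 5 mm); the stem's axis within 0.22 rad of the board's x, either way round; the other four upright within 0.12 rad; all five released and at rest (x of stem in the frame of stem_board between -0.013 and 0.013 m and y of stem in the frame of stem_board between -0.051 and -0.025 m and z of stem in the frame of stem_board between 0.016 and 0.026 m and angle between the x axis of stem and the x axis of stem_board, either way round below 0.22 rad and linear speed of each of stem, large_follower, ceramic_break, vent_valve, small_follower below 0.02 m/s and contact force between the fingers and stem below 0.05 N and x of large_follower in the frame of stem_board between 0.042 and 0.068 m and y of large_follower in the frame of stem_board between 0.021 and 0.047 m and z of large_follower in the frame of stem_board between 0.005 and 0.015 m and angle between each of large_follower, ceramic_break, vent_valve, small_follower's own z axis and vertical below 0.12 rad and contact force between the fingers and large_follower below 0.05 N and x of ceramic_break in the frame of stem_board between -0.068 and -0.042 m and y of ceramic_break in the frame of stem_board between 0.021 and 0.047 m and z of ceramic_break in the frame of stem_board between 0.005 and 0.015 m and contact force between the fingers and ceramic_break below 0.05 N and x of vent_valve in the frame of valve_board between -0.063 and -0.037 m and y of vent_valve in the frame of valve_board between -0.013 and 0.013 m and z of vent_valve in the frame of valve_board between 0.005 and 0.015 m and contact force between the fingers and vent_valve below 0.05 N and x of small_follower in the frame of valve_board between 0.037 and 0.063 m and y of small_follower in the frame of valve_board between -0.013 and 0.013 m and z of small_follower in the frame of valve_board between 0.005 and 0.015 m and contact force between the fingers and small_follower below 0.05 N); the robot touches nothing.
It fails at once if the grease jar is shifted more than 25 mm or tipped over (distance of grease_jar from where it was at the start of the episode above 0.025 m or angle between grease_jar's own z axis and vertical above 0.5 rad).
It fails at once if the tape spool is shifted more than 25 mm or tipped over (distance of tape_spool from where it was at the start of the episode above 0.025 m or angle between tape_spool's own z axis and vertical above 0.5 rad).
It fails at once if a part of the kits is dropped (falls freely more than about 25 mm) ((linear speed of stem above 0.7 m/s and contact force between the fingers and stem below 0.05 N) or (linear speed of large_follower above 0.7 m/s and contact force between the fingers and large_follower below 0.05 N) or (linear speed of ceramic_break above 0.7 m/s and contact force between the fingers and ceramic_break below 0.05 N) or (linear speed of vent_valve above 0.7 m/s and contact force between the fingers and vent_valve below 0.05 N) or (linear speed of small_follower above 0.7 m/s and contact force between the fingers and small_follower below 0.05 N)).
It also fails if it takes over 136 s, if anything falls off the work surface, if the arm or the gripper's body presses on something with over 40 N, if the wrist force passes 120 N, or if a joint passes its speed limit or range.

ROBOT

A 6-joint arm with a two-finger parallel gripper is mounted at the origin on the work surface. World frame = base frame: x ahead of the robot, y to its left, z up, the work surface at z = 0. Lengths are in m, angles in rad, forces in N, time in s.
With the tool pointing down it reaches from about 0.4 to 0.825 m from the base axis. Payload 7 kg.
Tool frame: the origin (TCP) lies midway between the tips of the shut fingers; the grasp point (between the pads) lies 19 mm behind it; z points along the fingers, y is the line along which they close (so a half turn about z gives the same grasp; the last joint's range is limited). The gripper opens to 88 mm and grips with 3 to 60 N. Pads are 19 mm wide; open, the fingers measure 130 mm over their backs; the gripper's body (78 mm by 193 mm) begins 47 mm behind the grasp point.
Start: joints at [1.617, 0.359, 0.012, 0, -1.224, -0.288], TCP at [0.162, 0.655, 0.227] pointing down, gripper open.
Joint ranges: [-3.07, 3.07], [-1.43, 2.12], [-1.02, 1.25], [-3.03, 1.67], [-3.05, -0], [-3.03, 3.03]. Speed limits (rad/s): [2.39, 2.39, 3.01, 3.14, 3.14, 3.14].

INTERFACE

Orientations are given as a unit quaternion [w, x, y, z].
In Python, from rig import robot gives the robot as it stands.
- The arm moves only by the tool step_arm, never from a script. Its arguments are lists of equal length, an entry for each row: "delta_pos": the shift along the world's x, y, z in m, a list of three; "spin": the turn about the world's z in rad; "hand": the opening, from 0 (shut) to 1 (fully open). A call has 1 to 8 rows; each row is the pose to reach, as a shift and turn from the pose commanded when the call began; what a row does not reach only later rows make up. A row lasts 1/8 s, in which the tool goes at most 62.5 mm and 10.7 degrees, less where a joint would pass 70% of its speed; a pose out of reach is approached as far as the arm can. A call with a gripper value outside its range is refused whole. The fingers move at their own pace and stop on an object; "force" is the grip in N (left out, the last holds). Time passes only in rows, so rows that repeat a pose let the fingers close. It gives the time, the measured TCP pose, the force, the opening and the grip force at its end, in the units of the state.
- robot.get_state(): the state, without advancing time (a new reading comes with each control period).
- robot.capture(name): name is "scene" or "top" or "wrist"; returns the picture (400x640x3 uint8, red, green, blue); there is no depth.
- robot.camera_params(name): a dict with "camera_matrix" (3x3 intrinsics, pixels), "R" (3x3) and "t" (3): a world point X has camera coordinates R X + t. Camera axes: x right, y down, z forward; pixel columns grow to the right and rows downward; lengths in m; the calibration is good to about 2 mm. A picture is of the moment at which its call begins: read the wrist's pose just before it. camera_params takes no time and is no camera call; for the wrist camera it gives the pose at the moment of the call.
- robot.finish_job(): hands the job in; it is judged then, once.
The state is a dict: "t": time; "q": joint angles; "qd": joint speeds; "joint_efforts": joint torques, N m; "position": TCP position; "orientation": TCP orientation; "wrist_force": force on the tool from outside, world axes, zero at the start; "torque": the same for the moment, N m; "grip_width": finger opening in m; "finger_force": force on a finger pad.
Only numpy, scipy, OpenCV 4.12 (cv2) and the standard library are available. Lean on these libraries where they do the work, as an engineer would, in place of code of your own. Each camera call takes 0.05 s, during which the arm holds its last target. There are 200 camera calls.

## Working session

There is one attempt and no reset: what is moved stays moved. The work goes in short steps, Python scripts to look and compute and a tool call to move; the robot and the scene stay as the last step left them, time stands still between calls to the robot, and variables do not carry over. Pictures are saved under pics/ and viewed, at most 14 in all, crops included, and the job is handed in when it is done.

Besides the shell and the picture viewer there is one more tool, called after "Call:" as name([rows], argument=value, ...), one row to a line, values as JSON. step_arm: Moves the arm, as the interface text tells. Its arguments: {"type":"object","properties":{"delta_pos":{"type":"array"},"spin":{"type":"array"},"hand":{"type":"array"},"force":{"type":"number"}},"required":["delta_pos","spin","hand"]}

```bash
mkdir -p pics; ls; python3 - <<'E'
from rig import robot
import cv2
s=robot.get_state();print(s['t'],s['position'],s['orientation'],s['grip_width'])
for n in ("top","scene"):
    p=robot.capture(n);cv2.imwrite(f'pics/{n}0.png',p[:,:,::-1])
    c=robot.camera_params(n);print(n,c)
E
```

```text
pics
0.0 [0.16153704 0.65487058 0.22563472] [ 8.38369268e-04  9.92692036e-01 -1.20672357e-01 -2.69905100e-05] 0.08776799778351015
top {'camera_matrix': array([[489.72479101,   0.        , 308.99272968],
       [  0.        , 489.72479101, 197.26493038],
       [  0.        ,   0.        ,   1.        ]]), 'R': array([[-0.00232885, -0.99968352, -0.02504876],
       [-0.98845397,  0.00609624, -0.15139877],
       [ 0.15150356,  0.02440696, -0.98815534]]), 't': array([0.01635327, 0.53053642, 1.28290249])}
scene {'camera_matrix': array([[389.29271245,   0.        , 320.14646697],
       [  0.        , 389.29271245, 196.06819964],
       [  0.        ,   0.        ,   1.        ]]), 'R': array([[-0.12165864,  0.99255485,  0.0058351 ],
       [ 0.63231913,  0.08203291, -0.7703526 ],
       [-0.76509587, -0.0900304 , -0.63759143]]), 't': array([ 0.06510635, -0.28975955,  1.22765849])}
```

View pics/top0.png

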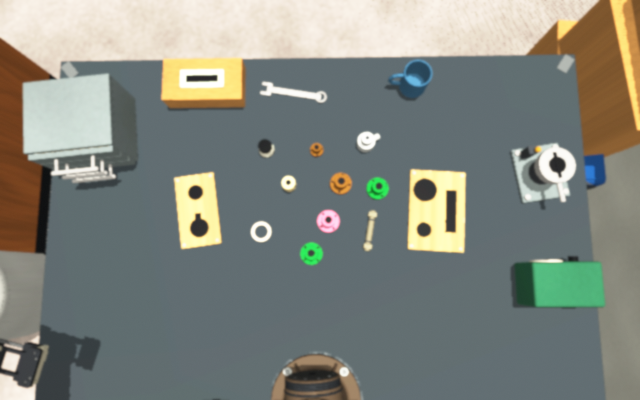

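View pics/scene0.png

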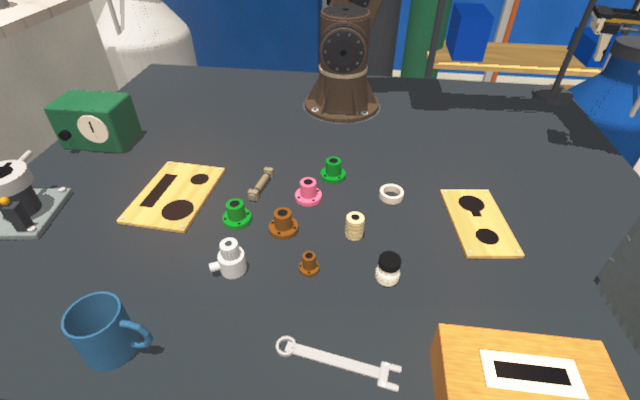

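The top view (up is +x, left is +y) shows these parts:
- Bronze small follower (316,150)
- Chrome valve (366,142)
- Bronze large follower (341,183)
- Ceramic (289,184)
- Stem (371,230)
- Jar (265,148)
- Spool (261,231)
- Stem board on the right, valve board on the left

The only things that could be mistaken for the large follower are green (378,188), green (311,254) and pink (328,221). I choose the bronze one at (341,183), which is larger than the small bronze at (316,150). Next I take enlarged crops to check.

```bash
python3 - <<'E'
import cv2
a=cv2.imread('pics/top0.png')[125:265,240:400];cv2.imwrite('pics/topc.png',cv2.resize(a,None,fx=4,fy=4,interpolation=cv2.INTER_CUBIC))
t=cv2.imread('pics/top0.png')
b=cv2.hconcat([t[160:260,165:235],t[160:260,400:475]]);cv2.imwrite('pics/topb.png',cv2.resize(b,None,fx=5,fy=5,interpolation=cv2.INTER_CUBIC))
a=cv2.imread('pics/scene0.png')[145:295,200:410];cv2.imwrite('pics/scenec.png',cv2.resize(a,None,fx=3.5,fy=3.5,interpolation=cv2.INTER_CUBIC))
E
```

```text
(no output)
```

View pics/topc.png

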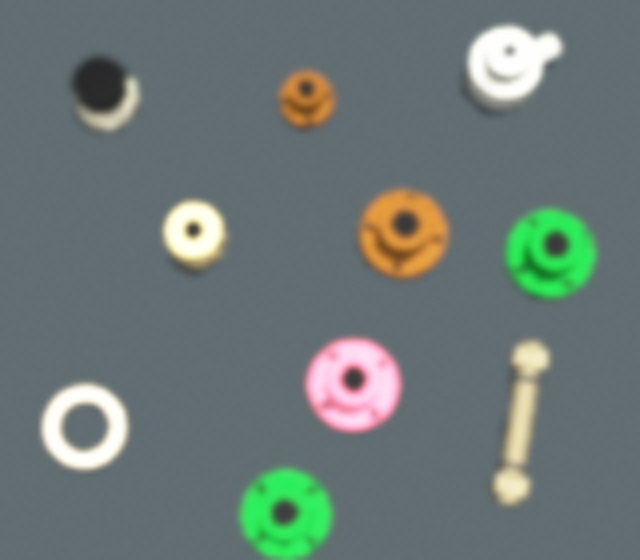

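View pics/topb.png

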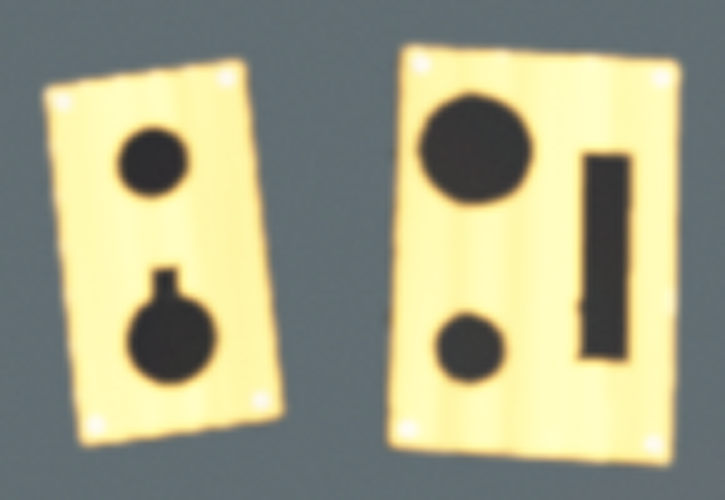

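View pics/scenec.png

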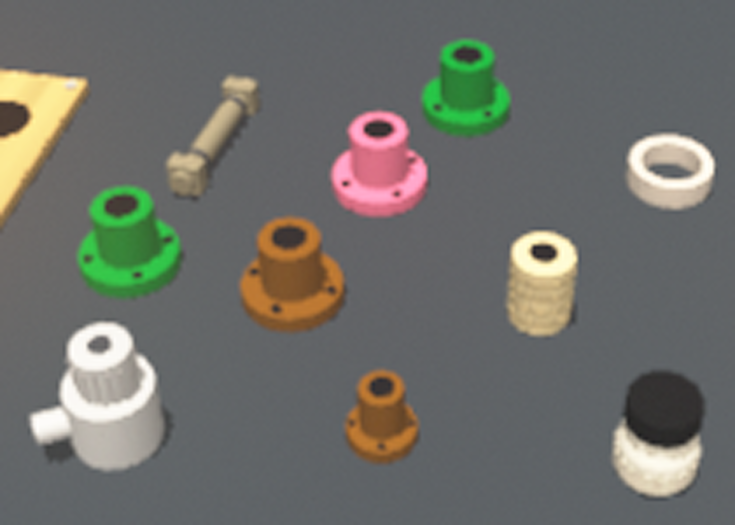

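The crops confirm the choice: the bronze large follower is at about (405,223) in the top crop and (290,237) in the scene crop. The greens and the pink are separate from it. Next I triangulate.

```bash
cat > h.py <<'E'
import numpy as np, cv2
from rig import robot
def P(n,c=None):
    c=c or robot.camera_params(n); return c['camera_matrix']@np.c_[c['R'],c['t']]
def onz(n,uv,z,c=None):
    M=P(n,c); H=np.c_[M[:,0],M[:,1],M[:,2]*z+M[:,3]]
    X=np.linalg.solve(H,[*uv,1]); return X[:2]/X[2]
def tri(a,ua,b,ub):
    X=cv2.triangulatePoints(P(a),P(b),np.array(ua,float),np.array(ub,float)).ravel(); return X[:3]/X[3]
E
python3 - <<'E'
from h import *
np.set_printoptions(precision=4,suppress=True)
f=lambda p,k,o:((p[0]+.5)/k-.5+o[0],(p[1]+.5)/k-.5+o[1])
T=lambda p:f(p,4,(240,125)); S=lambda p:f(p,3.5,(200,145))
D=dict(small=((306,89),(382,386),.038),valve=((509,51),(98,345),.068),large=((405,223),(290,237),.046),ceramic=((193,230),(543,253),.048),stemA=((531,352),(187,167),.02),stemB=((511,482),(240,93),.02),jar=((99,84),(665,395),.052),spool=((85,427),(671,165),.018),
green=((556,244),(122,205),.046),pink=((353,378),(379,129),.046),port=((550,46),(45,425),.02))
for k,(a,b,z) in D.items():
    print(k,tri('top',T(a),'scene',S(b)),onz('top',T(a),z),onz('scene',S(b),z))
L=lambda p:f(p,5,(165,160)); R=lambda p:f(p,5,(330,160))
B=dict(smallD=(L((152,162)),(487,237)),valveD=(L((171,339)),(471,204)),largeD=(R((474,149)),(178,210)),cerD=(R((470,348)),(200,179)),stemD=(R((606,257)),(160,191)))
for k,(a,b) in B.items(): print(k,tri('top',a,'scene',b),onz('top',a,.01))
for nm,F,cs in(('V',L,((44,90),(244,60),(284,413),(80,445))),('S',R,((404,45),(680,62),(671,465),(388,447)))):
    C=np.array([onz('top',F(c),.01) for c in cs]);d=C[0]+C[1]-C[2]-C[3];th=np.arctan2(d[1],d[0]);c=C.mean(0)
    print(nm,c,th, np.linalg.norm(d)/2)
    ex=np.array([np.cos(th),np.sin(th)]);ey=np.array([-ex[1],ex[0]])
    for o in ((50,0),(-50,0)) if nm=='V' else ((55,34),(-55,34),(0,-38)): print(o,c+(ex*o[0]+ey*o[1])/1e3)
E
```

```text
small [ 0.6709 -0.0051  0.0385] [ 0.6711 -0.0058] [ 0.6703 -0.004 ]
valve [ 0.6882 -0.1424  0.0682] [ 0.6883 -0.1426] [ 0.688  -0.1422]
large [ 0.5751 -0.0713  0.0468] [ 0.5754 -0.0723] [ 0.574  -0.0701]
ceramic [0.5712 0.0712 0.0479] [0.5712 0.0709] [0.5713 0.0717]
stemA [ 0.49   -0.1564  0.0201] [ 0.4904 -0.1579] [ 0.4897 -0.154 ]
stemB [ 0.4022 -0.142   0.0155] [ 0.4022 -0.1426] [ 0.4082 -0.1387]
jar [0.6719 0.1357 0.0531] [0.6722 0.1353] [0.6708 0.1366]
spool [0.4411 0.1473 0.014 ] [0.4408 0.1461] [0.446  0.1478]
green [ 0.56   -0.1727  0.0465] [ 0.5603 -0.1736] [ 0.5594 -0.1715]
pink [ 0.4702 -0.0357  0.0469] [ 0.4704 -0.0363] [ 0.469 -0.035]
port [ 0.704  -0.1742  0.0221] [ 0.7051 -0.1758] [ 0.7022 -0.1728]
smallD [0.5526 0.3337 0.0079] [0.5521 0.3326]
valveD [0.4535 0.3199 0.0077] [0.4532 0.3188]
largeD [ 0.555  -0.3026  0.009 ] [ 0.5553 -0.3034]
cerD [ 0.4449 -0.2957  0.0094] [ 0.4454 -0.297 ]
stemD [ 0.4947 -0.3723  0.0053] [ 0.4949 -0.3729]
V [0.5026 0.325 ] 0.13864122650635552 0.19976967648742758
(50, 0) [0.5521 0.3319]
(-50, 0) [0.4531 0.318 ]
S [ 0.4977 -0.3347] -0.07213341141023102 0.22245051120741427
(55, 34) [ 0.5551 -0.3047]
(-55, 34) [ 0.4453 -0.2968]
(0, -38) [ 0.495  -0.3726]
```

The heights agree with the text and the two views agree to about 2 mm, so I start moving with the small follower.

Call:
step_arm([
  [0.5095,-0.66,-0.08],
  [0.5095,-0.66,-0.08],
  [0.5095,-0.66,-0.08],
  [0.5095,-0.66,-0.08],
  [0.5095,-0.66,-0.08],
  [0.5095,-0.66,-0.08],
  [0.5095,-0.66,-0.08],
  [0.5095,-0.66,-0.08],
], spin=[0,0,0,0,0,0,0,0], hand=[0.55,0.55,0.55,0.55,0.55,0.55,0.55,0.55], force=25)

```text
t: 1.1
position: [0.4666, 0.2596, 0.1787]
orientation: [-0.0, 0.993, -0.12, 0.0]
wrist_force: [1.0, 0.8, -0.4]
grip_width: 0.0483
finger_force: 0.0
```

Call:
step_arm([
  [0.204,-0.265,-0.03],
  [0.204,-0.265,-0.03],
  [0.204,-0.265,-0.03],
  [0.204,-0.265,-0.03],
  [0.204,-0.265,-0.03],
  [0.204,-0.265,-0.03],
  [0.204,-0.265,-0.03],
  [0.204,-0.265,-0.03],
], spin=[0,0,0,0,0,0,0,0], hand=[0.55,0.55,0.55,0.55,0.55,0.55,0.55,0.55])

```text
t: 2.1
position: [0.6692, -0.003, 0.1487]
orientation: [-0.0, 0.993, -0.12, -0.0]
wrist_force: [-0.1, 0.0, 0.1]
grip_width: 0.0484
finger_force: 0.0
```

```bash
python3 - <<'E'
from h import *
s=robot.get_state();c=robot.camera_params('wrist');p=robot.capture('wrist')
cv2.imwrite('pics/w1.png',p[:,:,::-1]);print(s['position'],s['q'])
M=P('wrist',c)
for X in ([.671,-.005,.038],[.671,-.005,.0],[.575,-.0715,.046]): u=M@[*X,1];print(u[:2]/u[2])
E
```

```text
[ 0.66921226 -0.00300349  0.14866257] [ 2.86041466e-01  4.03544294e-01 -1.03999230e-01 -2.89815921e-04
 -1.06376866e+00  1.04337621e+00]
[318.93192012 193.35456775]
[318.68936657 183.24493403]
[404.72510782 268.29232383]
```

View pics/w1.png

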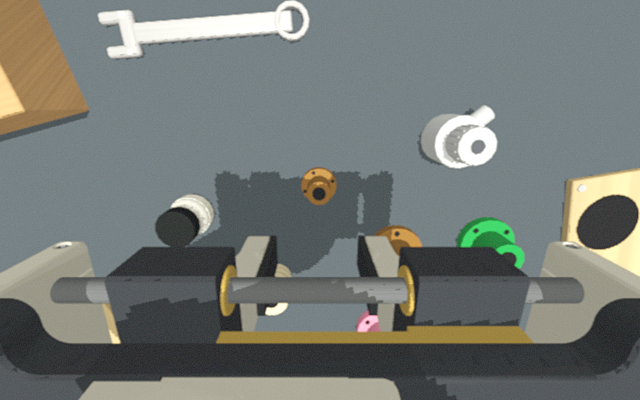

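The wrist view shows the small follower's hole at (319,193), against a prediction of (318.9,193.4). The calibration is confirmed, so I descend and grip.

Call:
step_arm([
  [0.002,-0.002,-0.06],
  [0.002,-0.002,-0.11],
  [0.002,-0.002,-0.134],
  [0.002,-0.002,-0.134],
  [0.002,-0.002,-0.134],
  [0.002,-0.002,-0.134],
  [0.002,-0.002,-0.134],
  [0.002,-0.002,-0.134],
], spin=[0,0,0,0,0,0,0,0], hand=[0.55,0.55,0.55,0.55,0.55,0.15,0.15,0.15])

```text
t: 3.15
position: [0.6721, -0.0056, 0.0155]
orientation: [-0.0, 0.993, -0.121, 0.0]
wrist_force: [0.2, 2.0, 0.3]
grip_width: 0.0235
finger_force: 4.5
```

Call:
step_arm([
  [0,0,0],
  [0,0,0.04],
  [0,0,0.09],
  [-0.017,0.048,0.1],
  [-0.034,0.097,0.1],
  [-0.051,0.145,0.1],
  [-0.068,0.193,0.1],
  [-0.085,0.241,0.1],
], spin=[0,0,0,0,0,0,0,0], hand=[0.1,0.1,0.1,0.1,0.1,0.1,0.1,0.1])

```text
t: 4.15
position: [0.5859, 0.2367, 0.1146]
orientation: [0.0, 0.993, -0.121, -0.0]
wrist_force: [1.4, -0.8, -0.8]
grip_width: 0.0234
finger_force: 25.0
```

Call:
step_arm([
  [-0.017,0.048,0],
  [-0.034,0.097,0],
  [-0.034,0.097,0],
  [-0.034,0.097,0],
  [-0.034,0.097,-0.03],
  [-0.034,0.097,-0.06],
  [-0.034,0.097,-0.06],
  [-0.034,0.097,-0.06],
], spin=[0,0,0,0,0,0,0,0], hand=[0.1,0.1,0.1,0.1,0.1,0.1,0.1,0.1])

```text
t: 5.15
position: [0.5537, 0.3319, 0.0558]
orientation: [-0.0, 0.993, -0.121, 0.0]
wrist_force: [-0.2, -0.4, -0.9]
grip_width: 0.0232
finger_force: 25.0
```

Call:
step_arm([
  [-0.001,0,-0.015],
  [-0.001,0,-0.025],
  [-0.001,0,-0.03],
  [-0.001,0,-0.03],
  [-0.001,0,-0.03],
  [-0.001,0,-0.03],
  [-0.001,0,-0.03],
  [-0.001,0,-0.03],
], spin=[0,0,0,0,0,0,0,0], hand=[0.1,0.1,0.1,0.1,0.1,0.5,0.5,0.5])

```text
t: 6.15
position: [0.5518, 0.3324, 0.0246]
orientation: [0.0, 0.993, -0.121, -0.0]
wrist_force: [-0.1, 0.3, -0.6]
grip_width: 0.0428
finger_force: 0.0
```

Call:
step_arm([
  [0,0,0.06],
  [0,0,0.115],
  [0.136,-0.4745,0.12],
  [0.136,-0.4745,0.12],
  [0.136,-0.4745,0.12],
  [0.136,-0.4745,0.12],
  [0.136,-0.4745,0.12],
  [0.136,-0.4745,0.12],
], spin=[0,0,0,0,0,0,0,0], hand=[0.5,0.5,0.6,0.6,0.6,0.6,0.6,0.6])

```text
t: 7.15
position: [0.6555, -0.03, 0.1437]
orientation: [-0.0, 0.993, -0.12, 0.0]
wrist_force: [1.8, 0.6, -0.2]
grip_width: 0.0528
finger_force: 0.0
```

Call:
step_arm([
  [0.016,-0.055,0],
  [0.031,-0.107,0],
  [0.031,-0.107,0],
  [0.031,-0.107,0],
], spin=[0,0,0,0], hand=[0.6,0.6,0.6,0.6])

```text
t: 7.65
position: [0.6858, -0.1353, 0.1431]
orientation: [-0.0, 0.993, -0.121, -0.0]
wrist_force: [0.0, 0.5, -0.2]
grip_width: 0.0526
finger_force: 0.0
```

```bash
python3 - <<'E'
from h import *
s=robot.get_state();c=robot.camera_params('wrist');p=robot.capture('wrist')
cv2.imwrite('pics/w2.png',p[90:320,160:480,::-1]);print(s['position'])
M=P('wrist',c)
for X in ([.688,-.1424,.068],[.671,-.005,.0],[.575,-.0715,.046]): u=M@[*X,1];print(u[:2]/u[2])
p=robot.capture('top');cv2.imwrite('pics/t2.png',cv2.resize(p[160:260,165:235,::-1],None,fx=5,fy=5))
E
```

```text
[ 0.68583262 -0.13532108  0.1431267 ]
[324.93313561 203.69041723]
[207.4977868 225.9014769]
[283.68742121 311.05756561]
```

View pics/w2.png

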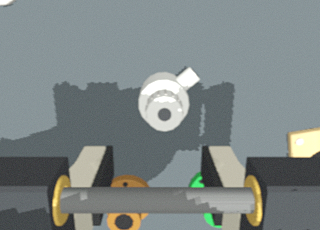

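View pics/t2.png

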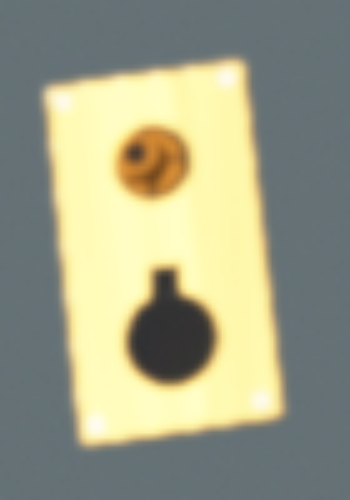

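The small follower sits concentric on its outline at (152,162). The valve hole at (325,204) matches the prediction. I grip the valve by its cap.

Call:
step_arm([
  [0.002,-0.007,-0.02],
  [0.002,-0.007,-0.065],
  [0.002,-0.007,-0.097],
  [0.002,-0.007,-0.097],
  [0.002,-0.007,-0.097],
  [0.002,-0.007,-0.097],
  [0.002,-0.007,-0.097],
  [0.002,-0.007,-0.097],
], spin=[0,0,0,0,0,0,0,0], hand=[0.6,0.6,0.6,0.6,0.6,0.2,0.2,0.2], force=35)

```text
t: 8.75
position: [0.6885, -0.1423, 0.0476]
orientation: [0.0, 0.993, -0.121, 0.001]
wrist_force: [0.6, -0.8, 2.7]
grip_width: 0.0311
finger_force: 35.0
```

Call:
step_arm([
  [0,0,0.02],
  [0,0,0.06],
  [0,0,0.1],
  [-0.025,0.05,0.1],
  [-0.05,0.1,0.1],
  [-0.076,0.15,0.1],
  [-0.102,0.2,0.1],
  [-0.127,0.25,0.1],
], spin=[0,0,0,0,0,0,0,0], hand=[0.2,0.2,0.2,0.2,0.2,0.2,0.2,0.2])

```text
t: 9.75
position: [0.5601, 0.1094, 0.1478]
orientation: [-0.0, 0.993, -0.121, 0.0]
wrist_force: [2.1, 0.7, -2.8]
grip_width: 0.0311
finger_force: 35.0
```

Call:
step_arm([
  [-0.025,0.05,0],
  [-0.05,0.1,0],
  [-0.076,0.15,0],
  [-0.1,0.195,0],
  [-0.107,0.211,0],
  [-0.107,0.211,0],
  [-0.107,0.211,-0.03],
  [-0.107,0.211,-0.06],
], spin=[0,0,0,0,0,0,0,0], hand=[0.2,0.2,0.2,0.2,0.2,0.2,0.2,0.2])

```text
t: 10.75
position: [0.4547, 0.3179, 0.0866]
orientation: [-0.0, 0.993, -0.121, 0.0]
wrist_force: [-0.2, -0.6, -3.6]
grip_width: 0.031
finger_force: 35.0
```

Call:
step_arm([
  [-0.001,0.001,-0.012],
  [-0.001,0.001,-0.022],
  [-0.001,0.001,-0.029],
  [-0.001,0.001,-0.029],
  [-0.001,0.001,-0.029],
  [-0.001,0.001,-0.029],
], spin=[0,0,0,0,0,0], hand=[0.2,0.2,0.2,0.2,0.2,0.2])

```text
t: 11.5
position: [0.4532, 0.3201, 0.058]
orientation: [-0.0, 0.993, -0.121, 0.0]
wrist_force: [-0.4, 0.7, -3.9]
grip_width: 0.031
finger_force: 35.0
```

Call:
step_arm([
  [0,-0.001,-0.001],
  [0,-0.001,-0.001],
  [0,-0.001,-0.001],
  [0,-0.001,-0.001],
  [0,-0.001,-0.001],
  [0,-0.001,0.03],
  [0,-0.001,0.08],
  [0,-0.001,0.1],
], spin=[0,0,0,0,0,0,0,0], hand=[0.2,0.2,0.6,0.6,0.6,0.6,0.6,0.6])

```text
t: 12.5
position: [0.4541, 0.3197, 0.1605]
orientation: [-0.001, 0.993, -0.12, 0.001]
wrist_force: [0.1, 0.1, -1.0]
grip_width: 0.0528
finger_force: 0.0
```

Call:
step_arm([
  [-0.008,-0.469,0],
  [-0.008,-0.469,0],
  [-0.008,-0.469,0],
  [-0.008,-0.469,0],
  [-0.008,-0.469,0],
  [-0.008,-0.469,0],
  [-0.008,-0.469,0],
  [-0.008,-0.469,0],
], spin=[0.07,0.07,0.07,0.07,0.07,0.07,0.07,0.07], hand=[0.5,0.5,0.5,0.5,0.5,0.5,0.5,0.5])

```text
t: 13.5
position: [0.4444, -0.1527, 0.1576]
orientation: [0.0, 0.996, -0.087, -0.0]
wrist_force: [-0.0, 0.1, -0.4]
grip_width: 0.0437
finger_force: 0.0
```

Call:
step_arm([
  [0,0,0],
  [0,0,0],
], spin=[0,0], hand=[0.5,0.5])

```text
t: 13.75
position: [0.445, -0.1501, 0.1575]
orientation: [-0.0, 0.996, -0.086, -0.0]
wrist_force: [-0.0, 1.0, 0.4]
grip_width: 0.0438
finger_force: 0.0
```

```bash
python3 - <<'E'
from h import *
s=robot.get_state();c=robot.camera_params('wrist');p=robot.capture('wrist')
cv2.imwrite('pics/w3.png',cv2.resize(p[100:300,180:460,::-1],None,fx=2,fy=2));print(s['position'])
M=P('wrist',c)
for X in ([.446,-.149,.011],[.4894,-.1564,.022],[.4026,-.1416,.022]): u=M@[*X,1];print((u[:2]/u[2]-[180,100])*2)
E
```

```text
[ 0.44495085 -0.15005893  0.15750516]
[272.32733259 170.04376548]
[271.91098368  90.71923142]
[272.62264979 253.19706973]
```

View pics/w3.png

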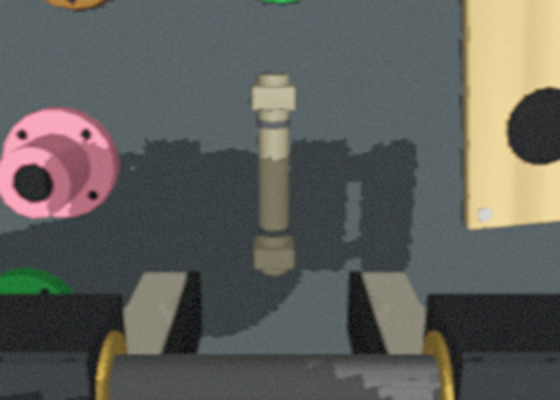

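The stem is vertical in this view, with its middle at about (273,171), as predicted. I descend onto the bar.

Call:
step_arm([
  [0.001,0.001,-0.05],
  [0.001,0.001,-0.1],
  [0.001,0.001,-0.135],
  [0.001,0.001,-0.153],
  [0.001,0.001,-0.154],
  [0.001,0.001,-0.154],
  [0.001,0.001,-0.154],
  [0.001,0.001,-0.154],
], spin=[0,0,0,0,0,0,0,0], hand=[0.5,0.5,0.5,0.5,0.5,0.5,0.05,0.05])

```text
t: 14.8
position: [0.4467, -0.149, 0.0044]
orientation: [-0.0, 0.996, -0.086, 0.001]
wrist_force: [0.8, -0.0, 0.3]
grip_width: 0.0292
finger_force: 0.0
```

Call:
step_arm([
  [0,0,0],
  [0,0,0],
  [0,0,0.02],
  [0,0,0.06],
  [0,0,0.1],
  [0,0,0.1],
], spin=[0,0,0,0,0,0], hand=[0.05,0.05,0.05,0.05,0.05,0.05])

```text
t: 15.55
position: [0.4481, -0.1491, 0.1064]
orientation: [-0.0, 0.996, -0.086, 0.003]
wrist_force: [0.2, -0.7, -1.9]
grip_width: 0.0149
finger_force: 35.0
```

Call:
step_arm([
  [0.012,-0.055,0],
  [0.024,-0.11,0],
  [0.036,-0.165,0],
  [0.048,-0.224,0],
  [0.048,-0.224,0],
  [0.048,-0.224,-0.03],
  [0.048,-0.224,-0.07],
  [0.048,-0.224,-0.07],
], spin=[0.1,0.1,0.1,0.1,0.1,0.1,0.1,0.1], hand=[0.05,0.05,0.05,0.05,0.05,0.05,0.05,0.05])

```text
t: 16.55
position: [0.4909, -0.3713, 0.0298]
orientation: [-0.002, 0.999, -0.036, -0.004]
wrist_force: [-0.9, 0.7, -0.9]
grip_width: 0.0148
finger_force: 35.0
```

Call:
step_arm([
  [0,0,-0.01],
  [0,0,-0.018],
  [0,0,-0.02],
  [0,0,-0.02],
], spin=[0,0,0,0], hand=[0.05,0.05,0.05,0.05])

```text
t: 17.05
position: [0.4944, -0.3732, 0.0142]
orientation: [0.0, 0.999, -0.036, 0.0]
wrist_force: [-1.0, 0.3, -1.6]
grip_width: 0.0151
finger_force: 35.0
```

Call:
step_arm([
  [0,0,-0.001],
  [0,0,-0.001],
  [0,0,-0.001],
  [0,0,-0.001],
  [0,0,-0.001],
  [0,0,0.04],
  [0,0,0.1],
  [0,0,0.14],
], spin=[0,0,0,0,0,0,0,0], hand=[0.05,0.05,0.45,0.45,0.45,0.45,0.45,0.45])

```text
t: 18.05
position: [0.4947, -0.3736, 0.1564]
orientation: [0.001, 0.999, -0.036, 0.001]
wrist_force: [0.3, -0.3, -0.8]
grip_width: 0.0395
finger_force: 0.0
```

Call:
step_arm([
  [0.0805,0.302,0],
  [0.0805,0.302,0],
  [0.0805,0.302,0],
  [0.0805,0.302,0],
  [0.0805,0.302,0],
  [0.0805,0.302,0],
  [0.0805,0.302,0],
  [0.0805,0.302,0],
], spin=[0,0,0,0,0,0,0,0], hand=[0.65,0.65,0.65,0.65,0.65,0.65,0.65,0.65])

```text
t: 19.05
position: [0.5742, -0.0722, 0.1535]
orientation: [0.0, 0.999, -0.037, -0.0]
wrist_force: [-0.4, 0.2, -0.2]
grip_width: 0.057
finger_force: 0.0
```

```bash
python3 - <<'E'
from h import *
s=robot.get_state();c=robot.camera_params('wrist');p=robot.capture('wrist')
a=p[110:290,200:440,::-1]
M=P('wrist',c)
for X in ([.5751,-.0718,.046],): u=M@[*X,1];print(u[:2]/u[2]-[200,110])
t=robot.capture('top')[160:260,160:480,::-1]
cv2.imwrite('pics/w4.png',cv2.vconcat([cv2.resize(t,(800,250)),cv2.resize(a,(453,340)) if 0 else cv2.copyMakeBorder(cv2.resize(a,(453,340)),0,0,0,347,cv2.BORDER_CONSTANT)]))
print(s['position'])
E
```

```text
[116.84172763  85.76057757]
[ 0.57420277 -0.07221875  0.15348084]
```

View pics/w4.png

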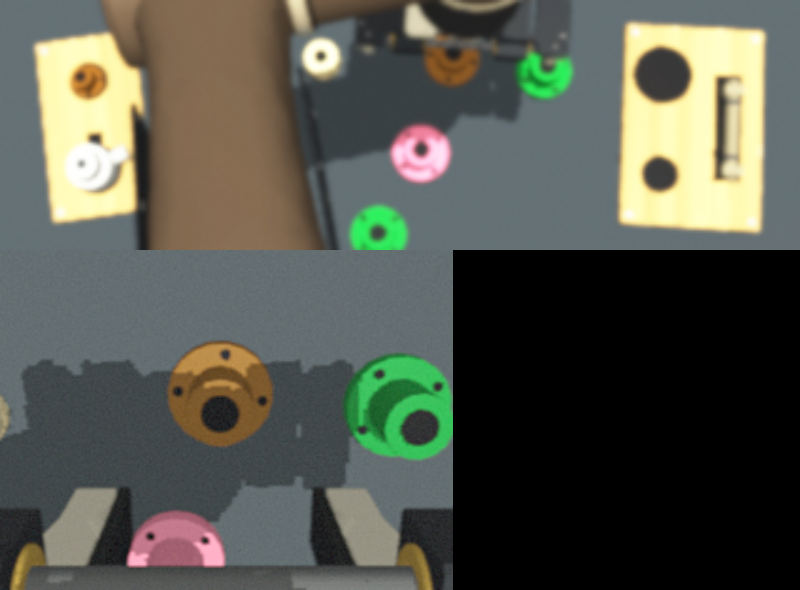

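The large follower's hole at (116.5,86) in crop units matches the prediction (116.8,85.8). The stem lies in its outline and the valve covers its disc. I descend.

Call:
step_arm([
  [0.001,0,-0.05],
  [0.001,0,-0.1],
  [0.001,0,-0.13],
  [0.001,0,-0.135],
  [0.001,0,-0.135],
  [0.001,0,-0.135],
  [0.001,0,-0.135],
  [0.001,0,-0.135],
], spin=[0,0,0,0,0,0,0,0], hand=[0.65,0.65,0.65,0.65,0.65,0.25,0.25,0.25])

```text
t: 20.15
position: [0.5761, -0.0711, 0.0196]
orientation: [-0.0, 0.999, -0.036, 0.001]
wrist_force: [-1.7, 0.6, 5.3]
grip_width: 0.0355
finger_force: 35.0
```

Call:
step_arm([
  [0,0,0],
  [0,0,0],
  [0,0,0.02],
  [0,0,0.06],
  [0,0,0.1],
  [0,0,0.1],
], spin=[0,0,0,0,0,0], hand=[0.25,0.25,0.25,0.25,0.25,0.25])

```text
t: 20.9
position: [0.5775, -0.0707, 0.1219]
orientation: [-0.001, 0.999, -0.036, 0.003]
wrist_force: [-0.2, -0.7, -2.8]
grip_width: 0.0355
finger_force: 35.0
```

Call:
step_arm([
  [-0.005,-0.058,0],
  [-0.01,-0.116,0],
  [-0.015,-0.174,0],
  [-0.021,-0.233,0],
  [-0.021,-0.233,0],
  [-0.021,-0.233,-0.03],
  [-0.021,-0.233,-0.07],
  [-0.021,-0.233,-0.07],
], spin=[0,0,0,0,0,0,0,0], hand=[0.25,0.25,0.25,0.25,0.25,0.25,0.25,0.25])

```text
t: 21.9
position: [0.5513, -0.3026, 0.0446]
orientation: [-0.001, 0.999, -0.036, -0.004]
wrist_force: [-0.4, 0.8, -3.2]
grip_width: 0.0351
finger_force: 35.0
```

Call:
step_arm([
  [0,0,-0.01],
  [0,0,-0.018],
  [0,0,-0.02],
  [0,0,-0.02],
], spin=[0,0,0,0], hand=[0.25,0.25,0.25,0.25])

```text
t: 22.4
position: [0.555, -0.304, 0.0297]
orientation: [0.0, 0.999, -0.036, 0.001]
wrist_force: [-1.7, 3.0, 3.6]
grip_width: 0.0353
finger_force: 35.0
```

Touched down (wrist force now +3.6 N). Release, then back off.

Call:
step_arm([
  [0,0,0],
  [0,0,0],
  [0,0,0],
  [0,0,0],
  [0,0,0.04],
  [0,0,0.1],
  [0,0,0.12],
  [0,0,0.12],
], spin=[0,0,0,0,0,0,0,0], hand=[0.25,0.55,0.55,0.55,0.55,0.55,0.55,0.55])

```text
t: 23.4
position: [0.5558, -0.3045, 0.1509]
orientation: [0.0, 0.999, -0.036, 0.002]
wrist_force: [0.6, -0.2, -1.7]
grip_width: 0.0481
finger_force: 0.0
```

Call:
step_arm([
  [0.0165,0.375,0],
  [0.0165,0.375,0],
  [0.0165,0.375,0],
  [0.0165,0.375,0],
  [0.0165,0.375,0],
  [0.0165,0.375,0],
  [0.0165,0.375,0],
  [0.0165,0.375,0],
], spin=[0,0,0,0,0,0,0,0], hand=[0.65,0.65,0.65,0.65,0.65,0.65,0.65,0.65])

```text
t: 24.4
position: [0.5704, 0.0709, 0.1474]
orientation: [0.0, 0.999, -0.035, -0.001]
wrist_force: [-0.1, 0.5, -0.5]
grip_width: 0.0569
finger_force: 0.0
```

Call:
step_arm([
  [0.001,0,-0.05],
  [0.001,0,-0.1],
  [0.001,0,-0.13],
  [0.001,0,-0.133],
  [0.001,0,-0.133],
  [0.001,0,-0.133],
  [0.001,0,-0.133],
  [0.001,0,-0.133],
], spin=[0,0,0,0,0,0,0,0], hand=[0.65,0.65,0.65,0.65,0.65,0.25,0.25,0.25], force=25)

```text
t: 25.4
position: [0.5726, 0.0712, 0.0165]
orientation: [-0.0, 0.999, -0.036, 0.001]
wrist_force: [-1.4, -0.3, 4.7]
grip_width: 0.0354
finger_force: 25.0
```

Call:
step_arm([
  [0,0,0],
  [0,0,0],
  [0,0,0.02],
  [0,0,0.06],
  [0,0,0.1],
  [0,0,0.11],
  [0,0,0.11],
], spin=[0,0,0,0,0,0,0], hand=[0.25,0.25,0.25,0.25,0.25,0.25,0.25])

```text
t: 26.28
position: [0.572, 0.0711, 0.1258]
orientation: [-0.0, 0.999, -0.036, 0.0]
wrist_force: [0.3, 0.1, -1.8]
grip_width: 0.0355
finger_force: 25.0
```

Call:
step_arm([
  [-0.018,-0.052,0],
  [-0.036,-0.104,0],
  [-0.054,-0.156,0],
  [-0.072,-0.208,0],
  [-0.09,-0.26,0],
  [-0.108,-0.312,0],
  [-0.127,-0.368,0],
  [-0.127,-0.368,0],
], spin=[0,0,0,0,0,0,0,0], hand=[0.25,0.25,0.25,0.25,0.25,0.25,0.25,0.25])

```text
t: 27.28
position: [0.4422, -0.2997, 0.1235]
orientation: [-0.0, 0.999, -0.039, -0.002]
wrist_force: [-0.4, 0.4, -1.2]
grip_width: 0.0352
finger_force: 25.0
```

Call:
step_arm([
  [0,0,-0.03],
  [0,0,-0.07],
  [0,0,-0.09],
  [0,0,-0.097],
  [0,0,-0.097],
  [0,0,-0.097],
], spin=[0,0,0,0,0,0], hand=[0.25,0.25,0.25,0.25,0.25,0.25])

```text
t: 28.02
position: [0.4455, -0.2969, 0.0289]
orientation: [0.0, 0.999, -0.036, 0.0]
wrist_force: [0.2, 0.0, -0.5]
grip_width: 0.0352
finger_force: 25.0
```

Call:
step_arm([
  [0,0,-0.001],
  [0,0,-0.002],
  [0,0,-0.003],
  [0,0,-0.003],
], spin=[0,0,0,0], hand=[0.25,0.25,0.25,0.25])

```text
t: 28.52
position: [0.4452, -0.2972, 0.0264]
orientation: [0.0, 0.999, -0.036, 0.0]
wrist_force: [-2.2, 2.7, 7.5]
grip_width: 0.0353
finger_force: 25.0
```

Touching. Release and retreat to the middle, high up.

Call:
step_arm([
  [0,0,0],
  [0,0,0],
  [0,0,0],
  [0,0,0],
  [0,0,0],
  [0,0,0.04],
  [0,0,0.1],
  [0,0,0.15],
], spin=[0,0,0,0,0,0,0,0], hand=[0.25,0.55,0.55,0.55,0.55,0.55,0.55,0.55])

```text
t: 29.52
position: [0.4452, -0.2972, 0.1777]
orientation: [0.0, 0.999, -0.036, 0.0]
wrist_force: [1.1, -0.5, 0.4]
grip_width: 0.0481
finger_force: 0.0
```

Call:
step_arm([
  [0.05,0.37,0.05],
  [0.05,0.37,0.05],
  [0.05,0.37,0.05],
  [0.05,0.37,0.05],
  [0.05,0.37,0.05],
  [0.05,0.37,0.05],
  [0.05,0.37,0.05],
  [0.05,0.37,0.05],
], spin=[0,0,0,0,0,0,0,0], hand=[0.55,0.55,0.55,0.55,0.55,0.55,0.55,0.55])

```text
t: 30.52
position: [0.4948, 0.0731, 0.2253]
orientation: [0.0, 0.999, -0.035, -0.0]
wrist_force: [0.0, 0.4, 0.9]
grip_width: 0.0482
finger_force: 0.0
```

```bash
python3 - <<'E'
from h import *
t=robot.capture('top')[:,:,::-1];s=robot.capture('scene')[:,:,::-1]
cv2.imwrite('pics/e.png',cv2.hconcat([cv2.resize(t[160:260,165:235],None,fx=5,fy=5,interpolation=2),cv2.resize(t[160:260,400:475],None,fx=5,fy=5,interpolation=2)]))
cv2.imwrite('pics/es.png',cv2.hconcat([cv2.resize(s[145:245,115:235],(480,400)),cv2.resize(s[165:265,440:520],(320,400))]))
E
```

```text
(no output)
```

View pics/e.png

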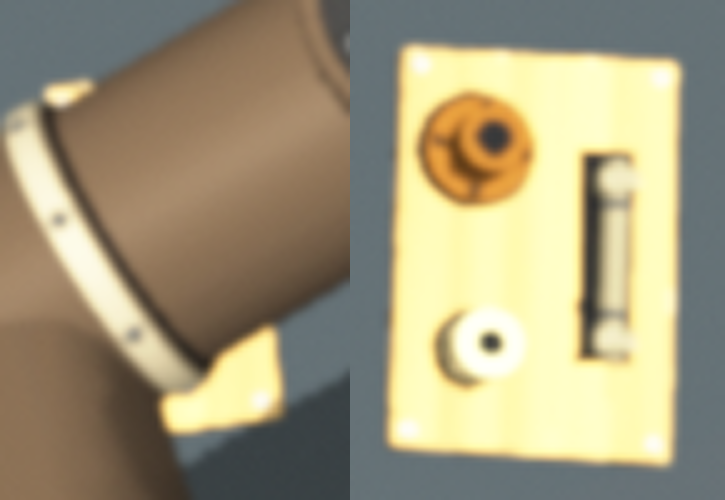

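View pics/es.png

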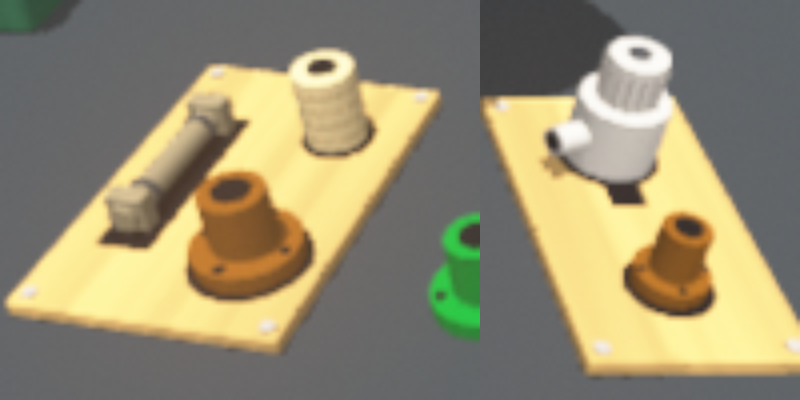

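All five stand upright on their boards. The stem's middle is at about (614,257), the large hole at (494,137) and the ceramic hole at (491,343) in the top crop. The valve hole is at (639,53) and the small follower's hole at (690,228) in the scene crop. I check these numerically.

```bash
python3 - <<'E'
from h import *
R=lambda p:((p[0]+.5)/5-.5+330,(p[1]+.5)/5-.5+160)
V=lambda p:((p[0]-480+.5)/4-.5+440,(p[1]+.5)/4-.5+165)
for k,x,t in (('stem',onz('top',R((614,257)),.032),(.4949,-.3728)),('large',onz('top',R((494,137)),.056),(.5552,-.304)),('cer',onz('top',R((491,343)),.058),(.4453,-.297)),
 ('valve',onz('scene',V((639,53)),.078),(.4533,.319)),('small',onz('scene',V((690,228)),.048),(.552,.3325))): print(k,np.round((x-t)*1e3,1))
print(robot.get_state()['t'])
E
```

```text
stem [-2.7  1.5]
large [-1.3 -0.4]
cer [-1.4 -1.1]
valve [-0.9  1.3]
small [-1.1  1. ]
30.625
```

All five are within 3 mm of their outline centres, and the jar and spool were not approached, so I hand in.

```bash
python3 -c "
from rig import robot
print(robot.finish_job())"
```

```text
the job is handed in; nothing more can be done
None
```

I placed all five parts upright or aligned on their own outlines, each measured within about 3 mm of centre, and handed the job in at about 31 s; it returned no verdict, and I did not re-measure the jar and spool.

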